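Pin a painting panel in the panel jig

ROBOT

A 6-joint arm with a two-finger parallel gripper is mounted at the origin on a cart in front of the work surface, level with it; the furniture and walls round the work are solid. World frame = base frame: x ahead of the robot, y to its left, z up, the work surface at z = 0. Lengths are in m, angles in rad, forces in N, time in s.
With the tool pointing down it reaches from about 0.35 to 0.975 m from the base axis. Payload 4.9 kg.
Tool frame: the origin (TCP) lies midway between the tips of the shut fingers; the grasp point (between the pads) lies ctrl.grip_point_offset behind it (ctrl.grip_point_offset is the distance from the TCP to the grasp point, in m); x points along the fingers, y is the direction in which the jaws open and shut, and the axes are right-handed (so a half turn about x gives the same grasp; the last joint's range is limited). The gripper opens to 85 mm and grips with 20 to 120 N. Pads are 22 mm wide; open, the fingers measure 114 mm over their backs; the gripper's body (76 mm by 85 mm) begins 54 mm behind the grasp point. The pads swing forward as they close: fully open they stand 13 mm farther back than shut.
Start: joints at [-1.416, 0.053, 1.613, -0, 1.476, -0.119], TCP at [0.169, -0.602, 0.198] pointing down, gripper open.
Joint ranges: [-3.01, 3.01], [-1.01, 2.22], [0.06, 2.58], [-1.02, 4.17], [0.09, 2.62], [-3.14, 3.14]. Speed limits (rad/s): [2.57, 2.57, 3.14, 3.14, 3.14, 3.14].

INTERFACE

Orientations are given as a rotation vector (axis times angle).
In Python, from station import ctrl gives the robot as it stands. The module is installed in compiled form; this text tells all that it offers.
- The arm moves only by the tool drive_tool, never from a script. Its argument "commands" is text: rows parted by semicolons, each of 5 numbers parted by spaces: the closure, from -1 (fully open) to 1 (shut), so that 0 is half open, then the shift along the tool's x, y, z in units of 40 mm (1.0 is 40 mm), then the turn about the tool's x in units of 5 degrees (1.0 is 5 degrees). A call has 1 to 8 rows; each row is the pose to reach, as a shift and turn from the pose commanded when the call began, along the tool's axes at that moment; what a row does not reach only later rows make up. A row lasts 1/12 s, in which the tool goes at most 41.7 mm and 7.16 degrees, less where a joint would pass 70% of its speed; a pose out of reach is approached as far as the arm can. A call with a gripper value outside its range is refused whole. The fingers move at their own pace and stop on an object; "newtons" is the grip in N (left out, the last holds). Time passes only in rows, so rows that repeat a pose let the fingers close. It gives the time, the measured TCP pose, the force and the opening at its end, in the units of the state.
- ctrl.get_obs(): the state, without advancing time (a new reading comes with each control period).
- ctrl.get_image(name): name is "scene" or "side" or "wrist"; returns (picture, depth): 480x640x3 uint8, blue, green, red; 480x640 float32, m along the optical axis (not along the pixel's ray), 0 where there is no reading.
- ctrl.camera_info(name): a dict with "K" (3x3 intrinsics, pixels), "T" (4x4, takes a point from camera to world coordinates). Camera axes: x right, y down, z forward; pixel columns grow to the right and rows downward; lengths in m; the calibration is good to about 2 mm. A picture is of the moment at which its call begins: read the wrist's pose just before it. camera_info takes no time and is no camera call; for the wrist camera it gives the pose at the moment of the call.
- ctrl.finish_job(): hands the job in, once; it reports no verdict.
The state is a dict: "t": time; "q": joint angles; "dq": joint speeds; "effort": joint torques, N m; "tool_pos": TCP position; "tool_rot": TCP orientation; "contact_force": force on the tool from outside, world axes, zero at the start; "wrist_torque": the same for the moment, N m; "opening": finger opening in m.
Only numpy, scipy, OpenCV 4.12 (cv2) and the standard library are available. Lean on these libraries where they do the work, as an engineer would, in place of code of your own. Each camera call takes 0.05 s, during which the arm holds its last target.

TASK

Fix the small painting panel in the jig: slide the fence forward so that it pushes the panel up flat against the back stop, then take the locking pin from its holder block and put it down through the eye of the fence into the board's middle hole, fully home so that its collar sits on the fence. Let go of the pin, and leave the paint jar and the two paint tubes where they are.

Things in the scene. Friction and masses are not known exactly. Their poses are not given: they have to be found in the camera images.
- jig: plywood panel jig, 300 x 140 mm, fixed to the table; origin under its centre on the table; its x axis runs along its length from the fence to the back stop, z up. The board's top is 28 mm above the table. The back stop is a wooden bar across the far end, 22 mm high above the board, its inner face at x = +125 mm. Three holes of 15 mm diameter go through the board in a row on the centre line, at x = -80.5, -50.5 and -20.5 mm; the middle one is to be used.
- jig_hole (a point): centre of the mouth of the board's middle hole, at the board's top (28 mm above the table), at x = -50.5 mm on the jig's centre line; hidden under the fence once that is forward
- fence (a joint): travel (m) of the fence along the jig's +x, 0 to 0.085; it stays where it is left (about 2 N to move). Its eye stands over the middle hole at 0.060; there its front face is 0.5 mm short of a panel that lies against the back stop (so the panel stops it at 0.0605).
- fence_grip (a point): middle of the fence's upright wooden grip, 18 mm thick along the jig's x, 60 mm wide along y; 88.5 mm above the table. The grip's top is 110 mm above the table, and it stands up from the 20 mm thick crossbar and carriage, whose top is 48.5 mm above the table. The front face (110 mm wide) that pushes the panel is 10 mm ahead of this point.
- fence_eye (a point): centre of the eye at the top of the fence's aluminium carriage (60 x 56 mm), 48.5 mm above the table, 45 mm behind the grip's middle; a vertical hole of 16 mm diameter through the 20 mm thick carriage, with a 3 mm chamfer; moves with the fence
- panel: loose white-topped wooden painting panel, 120 (its x) x 100 (its y) x 16 mm, 0.12 kg, lying on the jig's board between fence and back stop; origin at the centre of its underside, which is 28 mm above the table. Flat against the stop it lies at x = +65 mm of the jig with its x axis along the jig's.
- holder: fixed wooden block, 80 x 65 x 50 mm high, origin under its centre on the table; a vertical hole of 16 mm diameter goes through its middle, in which the pin stands at first
- locking_pin: loose locking pin, 95 mm long, 0.09 kg, upright, origin at its lower tip, z along it: steel shank of 12 mm diameter and 44 mm long, the lowest 7 mm tapered to 6 mm diameter; then a steel collar of 26 mm diameter, 6 mm thick; above it a round dark wooden grip of 22 mm diameter, 45 mm long. In its holder the collar rests on the block and the tip is 6 mm above the table; fully home in the jig the collar rests on the carriage and the tip is 4.5 mm above the table.
- pin_tip (a point): the pin's lower tip, on its axis
- pin_grip (a point): middle of the pin's wooden grip, 73 mm above the tip, on its axis
- jar_small: loose paint jar with a white lid, 50 mm diameter, 58 mm high, origin under its centre; a bystander
- tube_left: loose paint tube lying at the left of the work, 168 mm long (its y), 49 mm wide, 37 mm high, origin under its middle; a bystander
- tube_right: loose paint tube lying at the right of the work, 133 mm long (its y), 39 mm wide, 30 mm high, origin under its middle; a bystander

How it is judged:
On the way:
1. the fence has pushed the panel up against the back stop (x of panel in the frame of jig above 0.061 m and angle between the x axis of panel and the x axis of jig, either way round below 0.05 rad and z of panel in the frame of jig below 0.033 m and value of joint fence above 0.0555 m), for 0.2 s.
At the end, for the whole second after the job is handed in: Panel flat on the board within 4 mm of the back stop and 0.05 rad of square; fence at 0.0555 or more; pin upright (0.1 rad) through the eye into the middle hole (tip within 5 mm of its axis), collar within 3 mm of the carriage, released and at rest (all of step 1 and horizontal distance between pin_tip and jig_hole below 0.005 m and z of pin_tip in the frame of jig below 0.0075 m and angle between locking_pin's own z axis and vertical below 0.1 rad and linear speed of each of locking_pin, panel below 0.02 m/s); the robot touches nothing.
It fails at once if the paint jar or a paint tube is moved more than 3 cm (distance of any of jar_small, tube_left, tube_right from where it was at the start of the episode above 0.03 m).
It also fails if it takes over 67 s, if anything falls off the work surface, if the arm or the gripper's body presses on something with over 40 N, if the wrist force passes 120 N, or if a joint passes its speed limit or range.

## Working session

There is one attempt and no reset: what is moved stays moved. The work goes in short steps, Python scripts to look and compute and a tool call to move; the robot and the scene stay as the last step left them, time stands still between calls to the robot, and variables do not carry over. Pictures are saved under pics/ and viewed, and the job is handed in when it is done.

Besides the shell and the picture viewer there is one more tool, called after "Call:" as a command line: name --argument value ..., lists and objects as JSON in quotes. drive_tool: Moves the arm, as the interface text tells. Its arguments: {"type":"object","properties":{"commands":{"type":"string"},"newtons":{"type":"number"}},"required":["commands"]}

```bash
mkdir -p pics; ls; python3 - <<'E'
from station import ctrl
import cv2,numpy as np
np.set_printoptions(precision=4,suppress=True)
o=ctrl.get_obs();print(o, ctrl.grip_point_offset)
for n in("scene","side","wrist"):
    i=ctrl.camera_info(n);print(n,i["K"],i["T"])
    p,d=ctrl.get_image(n);cv2.imwrite(f"pics/{n}0.png",p);np.save(f"pics/{n}0.npy",d)
E
```

```text
pics
{'t': 0.0, 'q': array([-1.416 ,  0.0534,  1.6143, -0.    ,  1.476 , -0.119 ]), 'dq': array([ 0.0008, -0.0003, -0.0006,  0.0016,  0.0003, -0.003 ]), 'effort': array([  0.0006, -39.3682, -37.0176,  -0.0001,   0.0072,   0.    ]), 'tool_pos': array([ 0.1689, -0.601 ,  0.1971]), 'tool_rot': array([ 2.0758,  0.2881, -2.0758]), 'contact_force': array([ 0.1185, -0.5583, -0.1424]), 'wrist_torque': array([-0.0126,  0.025 ,  0.0259]), 'opening': 0.08556149129993426} 0.0187
scene [[454.1894   0.     320.3259]
 [  0.     454.1894 240.566 ]
 [  0.       0.       1.    ]] [[-0.6754 -0.5289  0.5139 -0.164 ]
 [-0.7373  0.4738 -0.4815  0.6589]
 [ 0.0112 -0.7041 -0.71    1.0545]
 [ 0.      0.      0.      1.    ]]
side [[623.7243   0.     323.2345]
 [  0.     623.7243 235.1231]
 [  0.       0.       1.    ]] [[ 0.9884 -0.091   0.1216  0.3207]
 [-0.1516 -0.6394  0.7538 -1.3789]
 [ 0.0092 -0.7634 -0.6458  1.2573]
 [ 0.      0.      0.      1.    ]]
wrist [[341.3059   0.     320.937 ]
 [  0.     341.3059 238.4128]
 [  0.       0.       1.    ]] [[ 0.2697 -0.9212 -0.2804  0.2402]
 [-0.963  -0.2585 -0.0767 -0.5814]
 [-0.0018  0.2907 -0.9568  0.3742]
 [ 0.      0.      0.      1.    ]]
```

View pics/scene0.png

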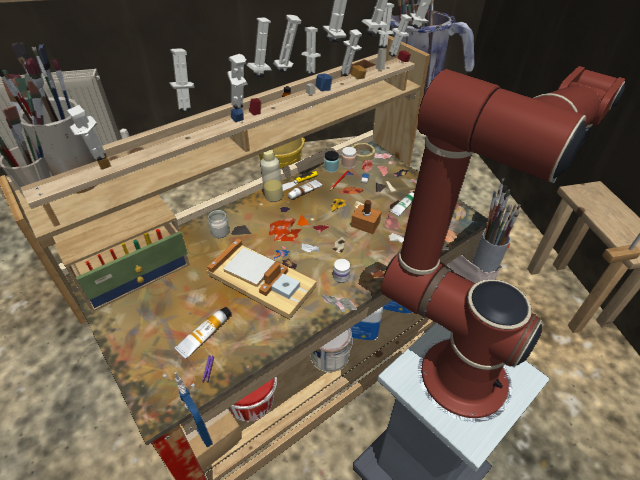

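View pics/side0.png

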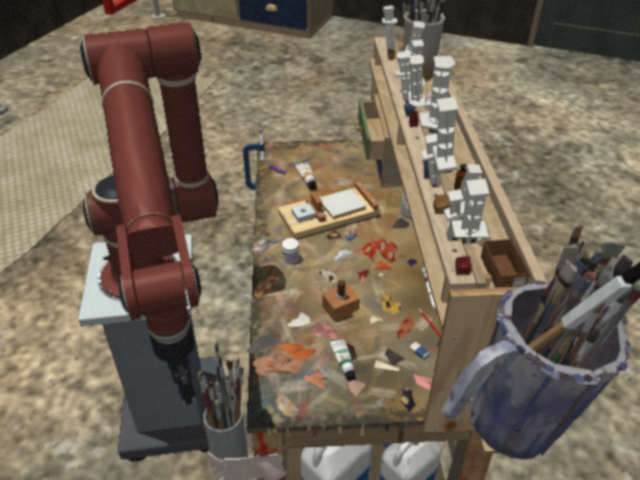

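View pics/wrist0.png

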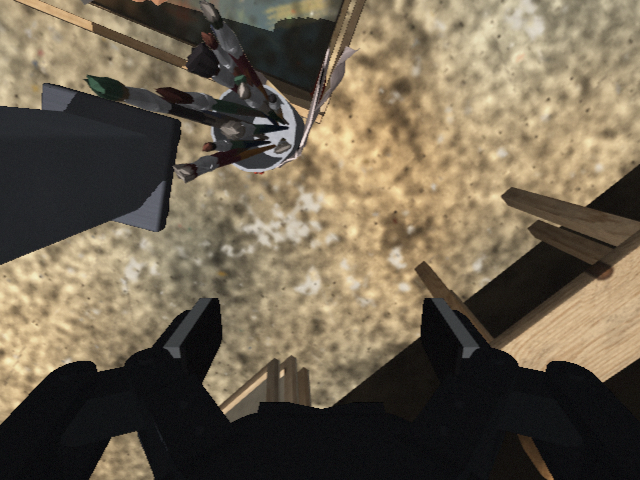

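The scene view shows the jig around (262,278), the pin and holder at (367,215), the jar at (342,270), and the tubes at (203,332) and (403,204). In the side view the jig is at (328,210) and the holder at (341,302).

```bash
python3 - <<'E'
import cv2
a=cv2.imread("pics/scene0.png")[190:370,160:430];cv2.imwrite("pics/scene0c.png",cv2.resize(a,None,fx=2.9,fy=2.9,interpolation=cv2.INTER_CUBIC))
a=cv2.imread("pics/side0.png")[150:390,245:445];cv2.imwrite("pics/side0c.png",cv2.resize(a,None,fx=2.5,fy=2.5,interpolation=cv2.INTER_CUBIC))
E
```

```text
(no output)
```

View pics/scene0c.png

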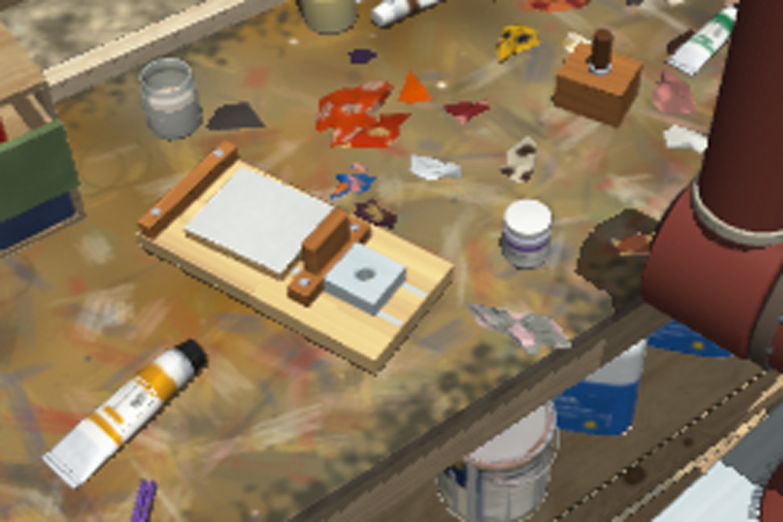

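View pics/side0c.png

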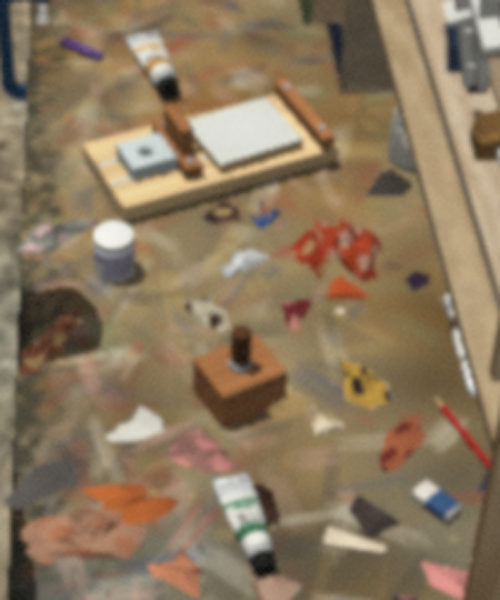

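```bash
cat > h.py <<'E'
from station import ctrl
import cv2,numpy as np
np.set_printoptions(precision=4,suppress=True)
def ray(n,u,v,z,info=None):
    i=info or ctrl.camera_info(n);K,T=np.array(i["K"]),np.array(i["T"])
    d=T[:3,:3]@np.linalg.inv(K)@[u,v,1];o=T[:3,3]
    return o+d*(z-o[2])/d[2]
def proj(n,P,info=None):
    i=info or ctrl.camera_info(n);K,T=np.array(i["K"]),np.array(i["T"])
    p=K@(T[:3,:3].T@(np.array(P)-T[:3,3]));return p[:2]/p[2]
E
python3 - <<'E'
from h import *
for nm,u,v,z in [("FR",453,268,.028),("FL",378,368,.028),("BLstop top",152,230,.05),("BRtop",228,143,.05),("eye",365,275,.0485),("gripTopL",305,243,.11),("gripTopR",340,210,.11),("pin top",602,33,.101),("collar",600,66,.053),("jar lid",528,213,.058),("tubeL tip",190,352,.015),("tubeL tail",65,470,.01),("tubeR tail",690,62,.01),
 ("panel a",243,168,.044),("panel b",187,230,.044),("panel c",285,276,.044),("panel d",335,212,.044)]:
    print("scene",nm,ray("scene",160+(u-.95)/2.9,190+(v-.95)/2.9,z))
for nm,u,v,z in [("FL",83,150,.028),("FR",127,211,.028),("eye",146,150,.0485),("pin top",241,330,.101),("collar",240,364,.053),("jar",113,235,.058),("tubeR tail",232,478,.01),("tubeR cap",263,567,.01),("panelf",190,128,.044),("panelr",217,165,.044),("pbr",303,143,.044),("pbl",262,97,.044)]:
    print("side",nm,ray("side",245+(u-.75)/2.5,150+(v-.75)/2.5,z))
E
```

```text
scene FR [0.4617 0.0877 0.028 ]
scene FL [0.4188 0.2215 0.028 ]
scene BLstop top [0.6878 0.2923 0.05  ]
scene BRtop [0.7387 0.1634 0.05  ]
scene eye [0.5004 0.1692 0.0485]
scene gripTopL [0.5274 0.2164 0.11  ]
scene gripTopR [0.5381 0.1659 0.11  ]
scene pin top [ 0.5576 -0.223   0.101 ]
scene collar [ 0.5554 -0.2232  0.053 ]
scene jar lid [ 0.446  -0.0007  0.058 ]
scene tubeL tip [0.5613 0.3381 0.015 ]
scene tubeL tail [0.5317 0.4925 0.01  ]
scene tubeR tail [ 0.5193 -0.3469  0.01  ]
scene panel a [0.7027 0.1704 0.044 ]
scene panel b [0.6693 0.2638 0.044 ]
scene panel c [0.5549 0.2262 0.044 ]
scene panel d [0.5884 0.137  0.044 ]
side FL [0.4275 0.2009 0.028 ]
side FR [0.469  0.0725 0.028 ]
side eye [0.5043 0.1635 0.0485]
side pin top [ 0.5562 -0.2241  0.101 ]
side collar [ 0.5559 -0.2272  0.053 ]
side jar [ 0.444  -0.0039  0.058 ]
side tubeR tail [ 0.5279 -0.346   0.01  ]
side tubeR cap [ 0.539 -0.461  0.01 ]
side panelf [0.5669 0.207  0.044 ]
side panelr [0.589  0.1265 0.044 ]
side pbr [0.7048 0.1556 0.044 ]
side pbl [0.6713 0.2608 0.044 ]
```

```bash
python3 - <<'E'
from h import *
from scipy.spatial.transform import Rotation as R
d=np.load("pics/wrist0.npy")
i=ctrl.camera_info("wrist");K,T=i["K"],i["T"]
vs,us=np.mgrid[0:280:4,0:360:4];z=d[0:280:4,0:360:4]
P=np.stack([(us-K[0,2])/K[0,0]*z,(vs-K[1,2])/K[1,1]*z,z],-1)@T[:3,:3].T+T[:3,3]
m=(z>0)&(P[...,2]>-.1);print(P[m].min(0),P[m].max(0), P[m][P[m][:,2].argsort()[-5:]])
print(R.from_rotvec(ctrl.get_obs()['tool_rot']).as_matrix())
E
```

```text
[ 0.1821 -0.568  -0.0999] [ 0.3616 -0.3317  0.2088] [[ 0.2317 -0.4767  0.208 ]
 [ 0.2334 -0.4766  0.2081]
 [ 0.2341 -0.4731  0.2082]
 [ 0.2329 -0.4751  0.2085]
 [ 0.2339 -0.4788  0.2088]]
[[-0.0002  0.2704 -0.9628]
 [ 0.0016 -0.9628 -0.2704]
 [-1.     -0.0016 -0.0002]]
```

Call:
drive_tool --commands "-1 -1 0 0 0;-1 -2 0 0 0;-1 -3 0 0 0;-1 -3.5 0 0 0;-1 -3.5 -0.8 -0.7 0;-1 -3.5 -1.5 -1.3 0;-1 -3.5 -2.2 -2 0;-1 -3.5 -3 -2.6 0"

```text
t: 0.82
tool_pos: [0.2373, -0.4566, 0.3378]
tool_rot: [2.076, 0.286, -2.075]
contact_force: [0.8, -1.3, 0.2]
opening: 0.0854
```

Call:
drive_tool --commands "-1 0 -0.75 -0.66 0;-1 0 -1.5 -1.32 0;-1 0 -2.25 -1.98 0;-1 0 -3 -2.6 0;-1 0 -3.75 -3.25 0;-1 0 -4.5 -3.9 0;-1 0 -5.25 -4.55 0;-1 0 -6 -5.2 0"

```text
t: 1.48
tool_pos: [0.3722, -0.1689, 0.3382]
tool_rot: [2.076, 0.285, -2.075]
contact_force: [0.9, -0.5, 0.2]
opening: 0.0853
```

Call:
drive_tool --commands "-1 0 -0.75 -0.66 0;-1 0 -1.5 -1.32 0;-1 0 -2.25 -1.98 0;-1 0 -3 -2.6 0;-1 0 -3.75 -3.25 0;-1 0 -4.5 -3.9 0;-1 0 -5.25 -4.55 0;-1 0 -6 -5.2 0"

```text
t: 2.15
tool_pos: [0.5076, 0.1187, 0.3381]
tool_rot: [2.074, 0.286, -2.075]
contact_force: [1.1, -1.2, 0.9]
opening: 0.0855
```

Call:
drive_tool --commands "-1 0 -0.6 -0.5 0;-1 0 -1 -0.9 0;-1 0 -1.2 -1.1 0;-1 0 -1.2 -1.1 0;-1 0 -1.2 -1.1 0"

```text
t: 2.57
tool_pos: [0.5365, 0.1742, 0.338]
tool_rot: [2.073, 0.285, -2.076]
contact_force: [-0.3, 0.7, 1.0]
opening: 0.0853
```

```bash
python3 - <<'E'
from h import *
o=ctrl.get_obs();print(o['t'],o['q'],o['tool_pos'],o['tool_rot'],o['contact_force'])
i=ctrl.camera_info("wrist");print(i["T"])
p,d=ctrl.get_image("wrist");cv2.imwrite("pics/w1.png",p);np.savez("pics/w1.npz",d=d,T=i["T"],K=i["K"])
E
```

```text
2.5667 [ 0.1824 -0.1357  1.5672 -0.0006  1.7113  1.4791] [0.5365 0.1742 0.338 ] [ 2.0733  0.2853 -2.0758] [-0.3072  0.7062  0.9978]
[[ 0.2699 -0.9209 -0.2812  0.6079]
 [-0.9629 -0.2579 -0.0794  0.1944]
 [ 0.0006  0.2922 -0.9564  0.5148]
 [ 0.      0.      0.      1.    ]]
```

View pics/w1.png

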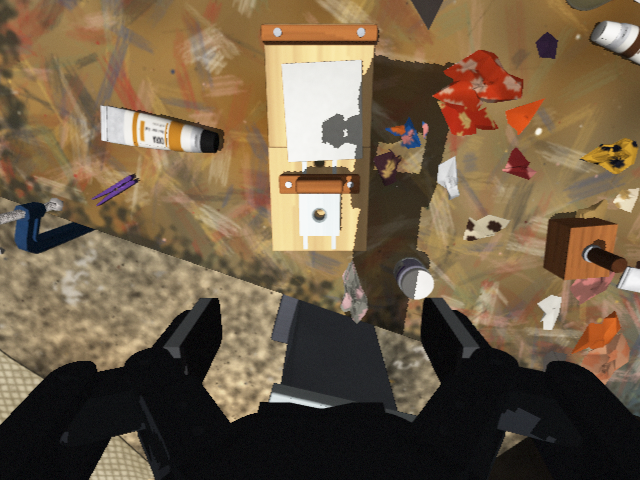

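The wrist view shows the jig upright in the frame: board front edge at row 250, stop at row 30, eye at (320,214), grip at (319,185), and the panel between the fence and the stop, slightly skewed. I'll measure these.

```bash
python3 - <<'E'
import cv2
a=cv2.imread("pics/w1.png")[15:260,255:390];cv2.imwrite("pics/w1c.png",cv2.resize(a,None,fx=2.4*1,fy=2.4,interpolation=cv2.INTER_CUBIC))
a=cv2.imread("pics/w1.png")[160:255,260:380];cv2.imwrite("pics/w1d.png",cv2.resize(a,None,fx=6,fy=6,interpolation=cv2.INTER_CUBIC))
E
```

```text
(no output)
```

View pics/w1c.png

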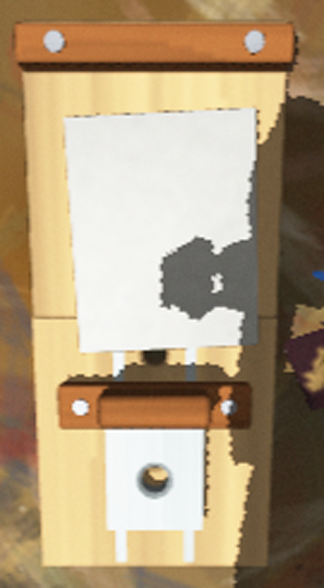

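View pics/w1d.png

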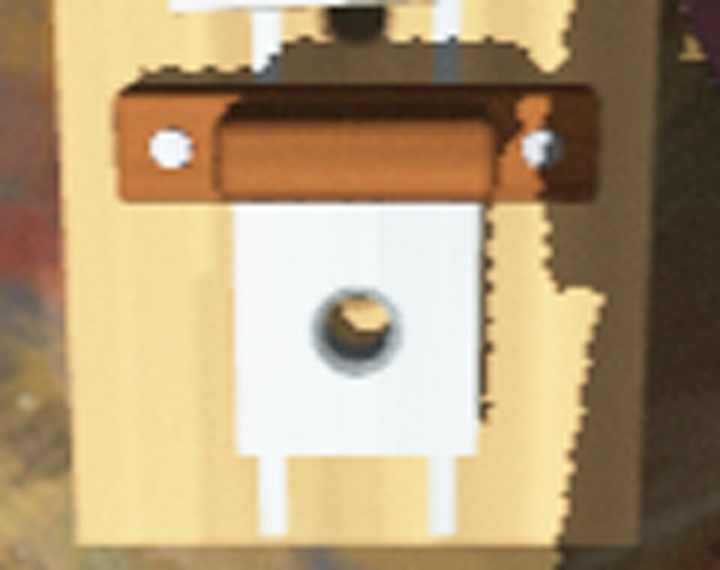

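```bash
python3 - <<'E'
from h import *
f=np.load("pics/w1.npz");I={"K":f["K"],"T":f["T"]}
D={}
def q(nm,u,v,z,s=6,ou=260,ov=160):
    D[nm]=ray("wrist",ou+(u+.5)/s-.5,ov+(v+.5)/s-.5,z,I);print(nm,D[nm])
q("eye",357,331,.0485)
q("boltL",171,148,.0485);q("boltR",541,149,.0485)
q("gtL",217,160,.11);q("gtR",495,160,.11);q("gtfront",357,120,.11);q("gtback",357,200,.11)
q("bFL",75,545,.028);q("bFR",640,545,.028);q("cL",238,455,.0485);q("cR",477,455,.0485)
c=dict(s=2.4,ou=255,ov=15)
q("sL",54,41,.05,**c);q("sR",255,41,.05,**c)
q("p1",65,118,.044,**c);q("p2",255,110,.044,**c);q("p3",79,352,.044,**c);q("p4",257,344,.044,**c)
fm=(D["bFL"]+D["bFR"])/2; sm=(D["sL"]+D["sR"])/2;d=sm-fm;print("ang",np.arctan2(d[1],d[0]))
for a,b in[("bFR","bFL"),("boltR","boltL"),("sR","sL"),("cR","cL"),("gtR","gtL")]:
    e=D[b]-D[a];print(a,np.arctan2(-e[0],e[1]),np.linalg.norm(e))
th=np.arctan2(d[1],d[0]);ex=np.array([np.cos(th),np.sin(th),0]);ey=np.array([-ex[1],ex[0],0])
o=fm+.15*ex
for k,v in D.items(): print(k,(v-o)@ex,(v-o)@ey)
E
```

```text
eye [0.5035 0.1675 0.0485]
boltL [0.5331 0.2196 0.0485]
boltR [0.5555 0.1386 0.0485]
gtL [0.5431 0.2069 0.11  ]
gtR [0.5579 0.1541 0.11  ]
gtfront [0.5581 0.1824 0.11  ]
gtback [0.5429 0.1782 0.11  ]
bFL [0.4267 0.2198 0.028 ]
bFR [0.465  0.0831 0.028 ]
cL [0.4668 0.1866 0.0485]
cR [0.4821 0.132  0.0485]
sL [0.7071 0.2764 0.05  ]
sR [0.7343 0.1795 0.05  ]
p1 [0.6755 0.2637 0.044 ]
p2 [0.7058 0.1698 0.044 ]
p3 [0.562  0.2279 0.044 ]
p4 [0.5932 0.1329 0.044 ]
ang 0.2717502961836624
bFR 0.27304593490508544 0.1419664855537695
boltR 0.27046732861340117 0.08402979464814456
sR 0.2733882269892058 0.1006470712304619
cR 0.2730736887189179 0.05675397648069199
gtR 0.27315966775576545 0.054899176934032325
eye -0.09020035201208275 3.121637303178801e-05
boltL -0.04770732830168916 0.04226404543654934
boltR -0.04781513577358315 -0.04176568005484059
gtL -0.0414385162501282 0.02738840565865949
gtR -0.041361142936440325 -0.027510716751489434
gtfront -0.03355313590965999 -0.0002583045343614406
gtback -0.04933594781743481 -0.0002568232020157141
bFL -0.15009196861218294 0.07098318319782886
bFR -0.14990803138781708 -0.07098318319782888
cL -0.12038825965258593 0.028291288222573548
cR -0.12031315188568888 -0.02846263855958216
sL 0.13519915459900114 0.05032346811081946
sR 0.13536400746374552 -0.05032346811081949
p1 0.10140748501183806 0.04655275052055782
p2 0.10531592454753963 -0.0520742529776418
p3 -0.0175569449473435 0.042491207563904634
p4 -0.0130243117330749 -0.05742720941692277
```

Call:
drive_tool --commands "-1 0.8 -0.06 -0.29 0;-1 1.7 -0.06 -0.29 0;-1 2.6 -0.06 -0.29 0;-1 3.5 -0.06 -0.29 0;-1 4.3 -0.06 -0.29 0;-1 5 -0.06 -0.29 0;-1 5 -0.06 -0.29 0"

```text
t: 3.2
tool_pos: [0.5424, 0.1775, 0.1313]
tool_rot: [2.063, 0.283, -2.088]
contact_force: [-0.3, -0.0, -0.7]
opening: 0.0854
```

```bash
python3 - <<'E'
from h import *
o=ctrl.get_obs();print(o['t'],o['tool_pos'],o['contact_force'])
p,d=ctrl.get_image("wrist");cv2.imwrite("pics/w2.png",p)
E
```

```text
3.2 [0.5424 0.1775 0.1313] [-0.3352 -0.0058 -0.6971]
```

View pics/w2.png

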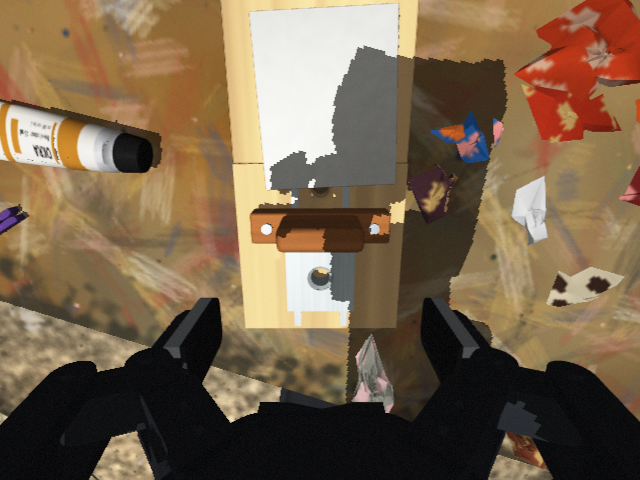

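The grip (rows 215–250, centre column 320) is centred between the fingers at columns 219 and 422. I'll let the arm settle, then descend.

Call:
drive_tool --commands "-1 0 0 0 0;-1 0 0 0 0"

```text
t: 3.42
tool_pos: [0.5491, 0.1798, 0.1418]
tool_rot: [2.081, 0.285, -2.07]
contact_force: [0.0, 0.8, 0.5]
opening: 0.0853
```

Call:
drive_tool --commands "-1 0.4 0 0 0;-1 0.8 0 0 0;-1 1.2 0 0 0;-1 1.5 0 0 0;-1 1.7 0 0 0;-1 1.8 0 0 0;-1 1.8 0 0 0;-1 1.8 0 0 0"

```text
t: 4.08
tool_pos: [0.5479, 0.1802, 0.0673]
tool_rot: [2.076, 0.286, -2.074]
contact_force: [0.1, 0.1, -0.6]
opening: 0.0855
```

Call:
drive_tool --commands "0.1 0 0 0 0;0.3 0 0 0 0;0.5 0 0 0 0;0.5 0 0 0 0;0.5 0 0 0 0;0.5 0 0 0 0" --newtons 50

```text
t: 4.58
tool_pos: [0.5474, 0.1801, 0.0666]
tool_rot: [2.075, 0.286, -2.075]
contact_force: [-0.0, 0.5, 0.2]
opening: 0.0214
```

The opening went to 21 mm, so the 60 mm grip was not between the pads. I'll take another look.

```bash
python3 - <<'E'
from h import *
o=ctrl.get_obs();print(o['t'],o['tool_pos'],o['contact_force'])
for n in("wrist","side"):
    p,d=ctrl.get_image(n)
    if n=="side": p=cv2.resize(p[120:270,230:430],None,fx=4,fy=4,interpolation=cv2.INTER_CUBIC)
    cv2.imwrite(f"pics/{n}3.png",p)
E
```

```text
4.5833 [0.5474 0.1801 0.0666] [-0.0034  0.5326  0.2088]
```

View pics/wrist3.png

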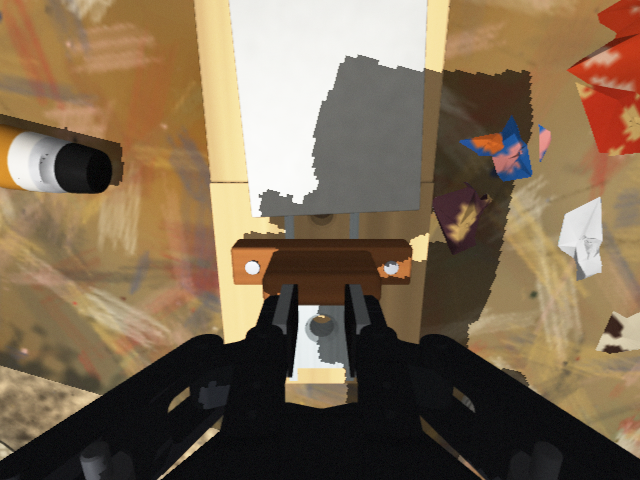

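View pics/side3.png

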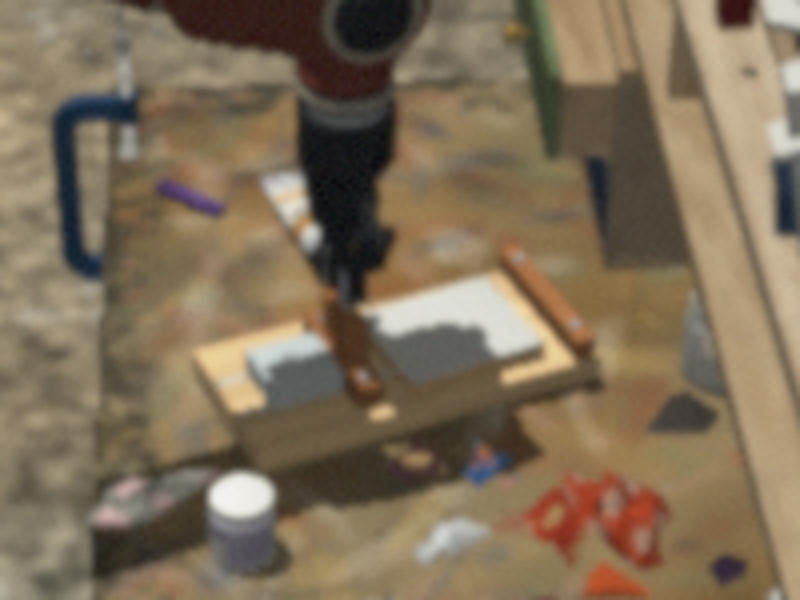

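```bash
python3 - <<'E'
from h import *
o=ctrl.get_obs()
I=ctrl.camera_info("wrist")
p,d=ctrl.get_image("wrist");K,T=I["K"],I["T"]
cv2.imwrite("pics/w4c.png",cv2.resize(p[230:400,225:420],None,fx=4,fy=3.5,interpolation=cv2.INTER_CUBIC))
R_=T[:3,:3]
def w(u,v):
    z=d[v,u];c=np.array([(u-K[0,2])/K[0,0]*z,(v-K[1,2])/K[1,1]*z,z]);P=R_@c+T[:3,3]
    th=.2725;q=P-[.590,.1918,0];return np.array([q[0]*np.cos(th)+q[1]*np.sin(th),-q[0]*np.sin(th)+q[1]*np.cos(th),P[2]])
for u in(320,287,353):
    for v in range(240,400,8): print(u,v,w(u,v))
E
```

```text
320 240 [-0.0348  0.0009  0.0348]
320 248 [-0.0352  0.0008  0.0499]
320 256 [-0.0355  0.0008  0.0629]
320 264 [-0.0353  0.0008  0.0759]
320 272 [-0.0358  0.0007  0.0855]
320 280 [-0.0384  0.0007  0.0895]
320 288 [-0.0422  0.0007  0.0905]
320 296 [-0.0468  0.0007  0.0899]
320 304 [-0.0515  0.0007  0.0893]
320 312 [-0.0781  0.0008  0.0496]
320 320 [-0.096   0.0009  0.0287]
320 328 [-0.0979  0.0009  0.0362]
320 336 [-0.0979  0.0009  0.0459]
320 344 [-0.1017  0.0008  0.0494]
320 352 [-0.1073  0.0008  0.0501]
320 360 [-0.1129  0.0008  0.0508]
320 368 [-0.1352  0.0009  0.0301]
320 376 [-0.1417  0.0009  0.0308]
320 384 [-0.1737  0.001   0.0011]
320 392 [-0.1815  0.001   0.0016]
287 240 [-0.0348  0.022   0.0349]
287 248 [-0.0354  0.0206  0.0492]
287 256 [-0.0353  0.0193  0.0635]
287 264 [-0.0356  0.0182  0.0752]
287 272 [-0.0358  0.0172  0.0857]
287 280 [-0.0387  0.0169  0.0889]
287 288 [-0.0336  0.0149  0.1087]
287 296 [-0.0336  0.0142  0.1164]
287 304 [-0.0339  0.0136  0.1227]
287 312 [-0.0338  0.013   0.1293]
287 320 [-0.0332  0.0123  0.136 ]
287 328 [-0.0352  0.0122  0.138 ]
287 336 [-0.
[... 239 characters left out ...]
821  0.0294  0.0009]
353 240 [-0.0345 -0.0201  0.0357]
353 248 [-0.0355 -0.019   0.0488]
353 256 [-0.036  -0.0179  0.0615]
353 264 [-0.0355 -0.0166  0.0754]
353 272 [-0.0359 -0.0157  0.0853]
353 280 [-0.0384 -0.0154  0.0893]
353 288 [-0.0335 -0.0135  0.1089]
353 296 [-0.0335 -0.0128  0.1166]
353 304 [-0.0335 -0.0122  0.1234]
353 312 [-0.0336 -0.0117  0.1296]
353 320 [-0.0334 -0.0111  0.1357]
353 328 [-0.035  -0.0109  0.1383]
353 336 [-0.0383 -0.011   0.1381]
353 344 [-0.0412 -0.0111  0.1387]
353 352 [-0.044  -0.0111  0.1394]
353 360 [-0.0491 -0.0115  0.1369]
353 368 [-0.0517 -0.0114  0.1381]
353 376 [-0.0541 -0.0114  0.1394]
353 384 [-0.1726 -0.027   0.0024]
353 392 [-0.1815 -0.0273  0.0016]
```

View pics/w4c.png

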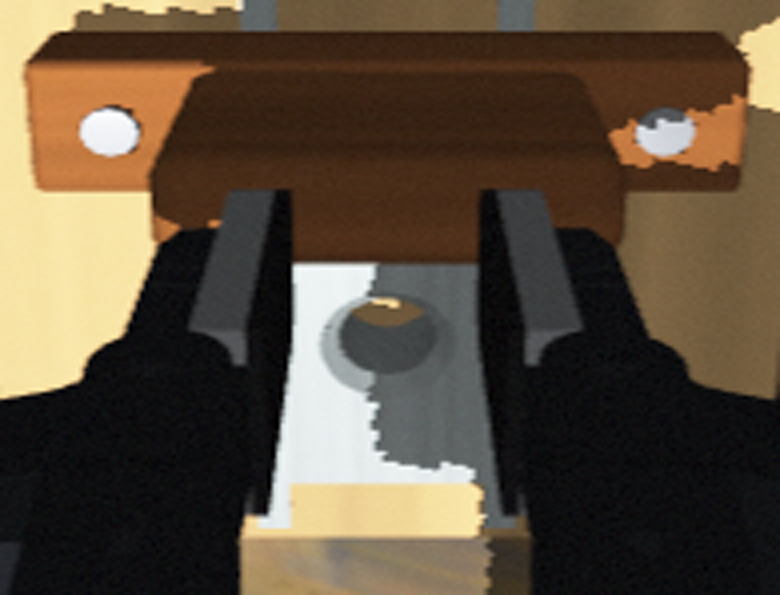

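Wrist depth puts the grip's top at about z = 0.090 and the pad ends near 0.105, while the reported TCP is at 0.067. Both disagree with the description, so I'll check them with the other cameras.

```bash
python3 - <<'E'
from h import *
th=.2725
def J(P):
    q=P-[.590,.1918,0];return np.array([q[0]*np.cos(th)+q[1]*np.sin(th),-q[0]*np.sin(th)+q[1]*np.cos(th),P[2]])
print("q",ctrl.get_obs()["q"])
for n in("scene","side"):
    I=ctrl.camera_info(n);K,T=I["K"],I["T"]
    d=np.load(f"pics/{n}0.npy")
    vs,us=np.mgrid[0:480,0:640]
    P=np.stack([(us-K[0,2])/K[0,0]*d,(vs-K[1,2])/K[1,1]*d,d],-1)@T[:3,:3].T+T[:3,3]
    ok=d>0
    def box(c,r,lo=.0):
        m=ok&(np.hypot(P[...,0]-c[0],P[...,1]-c[1])<r)&(P[...,2]<.2);z=P[m][:,2];print(n,c,len(z),np.percentile(z,[5,50,90,95,98,100]) if len(z) else None)
    g=np.array([.590-.0455*.963,.1918-.0455*.269])
    box(g,.02);box((.5565,-.2245),.015);box((.446,-.002),.02); box((.5565,-.2245),.05); box((.64,.2),.03)
    p,d2=ctrl.get_image(n);np.save(f"pics/{n}5.npy",d2);cv2.imwrite(f"pics/{n}5.png",p)
    P=np.stack([(us-K[0,2])/K[0,0]*d2,(vs-K[1,2])/K[1,1]*d2,d2],-1)@T[:3,:3].T+T[:3,3]
    m=(d2>0)&(np.hypot(P[...,0]-.5474,P[...,1]-.1801)<.05)&(P[...,2]<.4)&(P[...,2]>.085)
    dark=m&(p.max(-1)<45);print("dark low z",np.sort(P[dark][:,2])[:15])
    cc=np.argwhere(dark);print([ (J(P[tuple(k)]),k[::-1]) for k in cc[np.argsort(P[dark][:,2])][:4]])
    print("proj tcp",proj(n,[.5474,.1801,.0666]),proj(n,[.5474,.1801,.105]))
E
```

```text
q [0.1888 0.0556 1.8393 0.     1.2467 1.4858]
scene [0.5462 0.1796] 245 [-0.5673  0.0555  0.0884  0.0896  0.0903  0.0914]
scene (0.5565, -0.2245) 110 [0.0494 0.0778 0.0995 0.1012 0.1019 0.1042]
scene (0.446, -0.002) 378 [-0.5586 -0.4236  0.0584  0.0594  0.0606  0.0624]
scene (0.5565, -0.2245) 727 [-0.0015  0.0457  0.065   0.0875  0.0991  0.1042]
scene (0.64, 0.2) 232 [0.0401 0.0436 0.046  0.0468 0.0475 0.0487]
dark low z [0.0976 0.0979 0.098  0.1016 0.1019 0.1039 0.1042 0.1045 0.1048 0.1051
 0.1053 0.1063 0.1082 0.1084 0.1098]
[(array([-0.0474, -0.014 ,  0.0976]), array([275, 263])), (array([-0.0452, -0.0123,  0.0979]), array([274, 263])), (array([-0.0406, -0.0138,  0.098 ]), array([273, 262])), (array([-0.0451, -0.0127,  0.1016]), array([274, 262]))]
proj tcp [271.8226 272.9366] [270.9356 263.9635]
side [0.5462 0.1796] 109 [0.0435 0.0721 0.0865 0.0877 0.0895 0.0927]
side (0.5565, -0.2245) 164 [0.0447 0.0756 0.0975 0.0991 0.1    0.106 ]
side (0.446, -0.002) 141 [0.002  0.0528 0.0581 0.0592 0.0611 0.0622]
side (0.5565, -0.2245) 1138 [-0.0044  0.0424  0.0609  0.087   0.0964  0.106 ]
side (0.64, 0.2) 162 [0.0351 0.0404 0.0443 0.0458 0.0476 0.0498]
dark low z [0.1038 0.1062 0.1076 0.1079 0.11   0.1105 0.1115 0.1121 0.1131 0.1134
 0.1155 0.1163 0.1175 0.1192 0.1196]
[(array([-0.0499,  0.01  ,  0.1038]), array([313, 190])), (array([-0.0519,  0.0131,  0.1062]), array([312, 189])), (array([-0.0461, -0.0201,  0.1076]), array([318, 194])), (array([-0.0434, -0.0217,  0.1079]), array([319, 194]))]
proj tcp [315.9057 200.7985] [315.9253 190.9691]
```

All three cameras agree. The grip's top is at about 0.0895 rather than 0.110, and the real fingertips are about 35 mm above the reported TCP, while the lateral position is right. I'll open and go about 48 mm lower.

Call:
drive_tool --commands "-1 0 0 0 0;-1 0 0 0 0;-1 0 0 0 0;-1 0 0 0 0;-1 0 0 0 0;-1 0 0 0 0"

```text
t: 5.33
tool_pos: [0.5473, 0.1801, 0.0664]
tool_rot: [2.075, 0.286, -2.075]
contact_force: [-0.2, 1.1, 0.6]
opening: 0.0854
```

Call:
drive_tool --commands "-1 0.2 0 0 0;-1 0.4 0 0 0;-1 0.6 0 0 0;-1 0.8 0 0 0;-1 1 0 0 0;-1 1.2 0 0 0;-1 1.2 0 0 0;-1 1.2 0 0 0"

```text
t: 6.0
tool_pos: [0.5466, 0.18, 0.0174]
tool_rot: [2.073, 0.286, -2.077]
contact_force: [-0.5, -0.6, 0.1]
opening: 0.0851
```

Call:
drive_tool --commands "-0.5 0 0 0 0;-0.2 0 0 0 0;0 0 0 0 0;0.1 0 0 0 0;0.1 0 0 0 0;0.1 0 0 0 0" --newtons 50

```text
t: 6.5
tool_pos: [0.5482, 0.1801, 0.0194]
tool_rot: [2.077, 0.286, -2.073]
contact_force: [0.6, -1.3, 4.4]
opening: 0.0593
```

The grip is held at 59 mm. Next I'll slide it forward.

Call:
drive_tool --commands "0.2 0 0 -0.1 0;0.2 0 0 -0.2 0;0.2 0 0 -0.3 0;0.2 0 0 -0.4 0;0.2 0 0 -0.5 0;0.2 0 0 -0.6 0;0.2 0 0 -0.7 0;0.2 0 0 -0.8 0"

```text
t: 7.17
tool_pos: [0.5785, 0.1886, 0.0194]
tool_rot: [2.075, 0.285, -2.075]
contact_force: [-1.8, -2.8, 7.1]
opening: 0.0592
```

Call:
drive_tool --commands "0.2 0 0 -0.05 0;0.2 0 0 -0.1 0;0.2 0 0 -0.15 0;0.2 0 0 -0.18 0;0.2 0 0 -0.2 0;0.2 0 0 -0.2 0"

```text
t: 7.67
tool_pos: [0.5863, 0.1908, 0.0194]
tool_rot: [2.075, 0.285, -2.074]
contact_force: [-1.1, -2.1, 5.5]
opening: 0.0594
```

```bash
python3 - <<'E'
from h import *
o=ctrl.get_obs();print(o['t'],o['tool_pos'],o['contact_force'],o['opening'])
p,d=ctrl.get_image("wrist");cv2.imwrite("pics/w6.png",p)
E
```

```text
7.6667 [0.5863 0.1908 0.0194] [-1.1416 -2.0826  5.4688] 0.05938455492403991
```

View pics/w6.png

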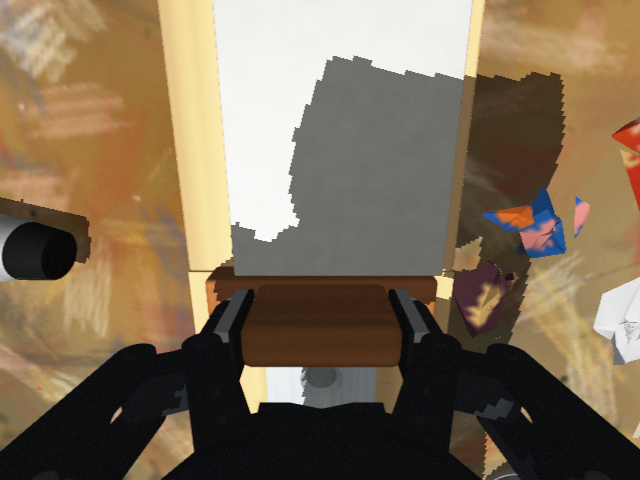

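The panel is now squared against the fence. The force is still low, so I'll nudge forward until the stop resists.

Call:
drive_tool --commands "0.2 0 0 -0.02 0;0.2 0 0 -0.04 0;0.2 0 0 -0.05 0;0.2 0 0 -0.05 0"

```text
t: 8.05
tool_pos: [0.5869, 0.1909, 0.0193]
tool_rot: [2.072, 0.285, -2.078]
contact_force: [-6.2, -3.4, 9.3]
opening: 0.0586
```

Call:
drive_tool --commands "0.2 0 0 -0.02 0;0.2 0 0 -0.03 0;0.2 0 0 -0.03 0;0.2 0 0 -0.03 0"

```text
t: 8.38
tool_pos: [0.5868, 0.1909, 0.0193]
tool_rot: [2.068, 0.284, -2.081]
contact_force: [-11.8, -5.1, 12.9]
opening: 0.0591
```

The fence is firmly stopped at about 12 N. I'll unload, release and rise.

Call:
drive_tool --commands "0.2 0 0 0.03 0;0.2 0 0 0.06 0;-0.3 0 0 0.06 0;-1 0 0 0.06 0;-1 0 0 0.06 0;-1 0 0 0.06 0;-1 0 0 0.06 0;-1 0 0 0.06 0"

```text
t: 9.05
tool_pos: [0.5863, 0.1912, 0.018]
tool_rot: [2.074, 0.286, -2.076]
contact_force: [-0.1, -0.6, -0.0]
opening: 0.0855
```

Call:
drive_tool --commands "-1 -0.5 0 0 0;-1 -1 0 0 0;-1 -2 0 0 0;-1 -3 0 0 0;-1 -4 0 0 0;-1 -5 0 0 0;-1 -6 0 0 0;-1 -6.5 0 0 0"

```text
t: 9.72
tool_pos: [0.5883, 0.1916, 0.2852]
tool_rot: [2.084, 0.287, -2.066]
contact_force: [1.1, -0.7, 1.6]
opening: 0.0854
```

Call:
drive_tool --commands "-1 -0.5 0 0 0;-1 -0.5 0 0 0;-1 -0.5 0 0 0;-1 -0.5 0 0 0"

```text
t: 10.05
tool_pos: [0.5859, 0.191, 0.2962]
tool_rot: [2.072, 0.286, -2.078]
contact_force: [-0.7, 0.4, -0.6]
opening: 0.0853
```

```bash
python3 - <<'E'
from h import *
o=ctrl.get_obs();print(o['t'],o['tool_pos'],o['tool_rot'],o['contact_force'])
i=ctrl.camera_info("wrist")
p,d=ctrl.get_image("wrist");cv2.imwrite("pics/w7.png",p);np.savez("pics/w7.npz",d=d,T=i["T"],K=i["K"])
cv2.imwrite("pics/w7c.png",cv2.resize(p[20:290,235:405],None,fx=3,fy=2.2,interpolation=cv2.INTER_CUBIC))
E
```

```text
10.05 [0.5859 0.191  0.2962] [ 2.0719  0.2858 -2.0778] [-0.6637  0.3819 -0.5853]
```

View pics/w7.png

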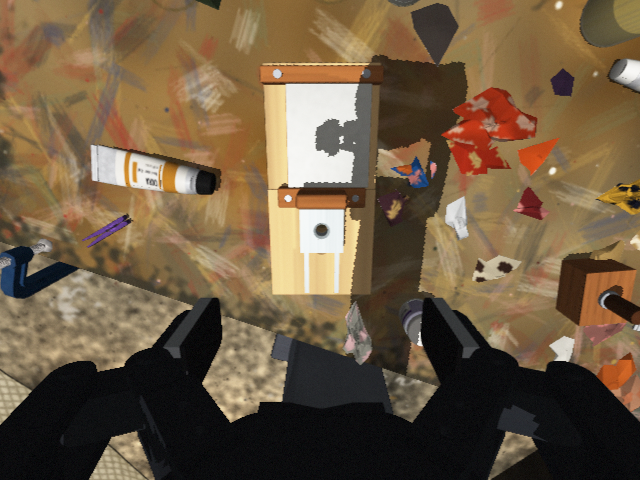

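The panel is flush between the stop (row 82) and the fence (row 189), and the eye at (321,231) is dark, so the board's hole lies under it. I'll measure the eye and prepare the pin approach.

```bash
python3 - <<'E'
import cv2
p=cv2.imread("pics/w7.png")
cv2.imwrite("pics/w7d.png",cv2.resize(p[180:300,262:382],None,fx=5,fy=5,interpolation=cv2.INTER_CUBIC))
cv2.imwrite("pics/w7e.png",cv2.resize(p[245:345,540:640],None,fx=5,fy=5,interpolation=cv2.INTER_CUBIC))
E
```

```text
(no output)
```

View pics/w7d.png

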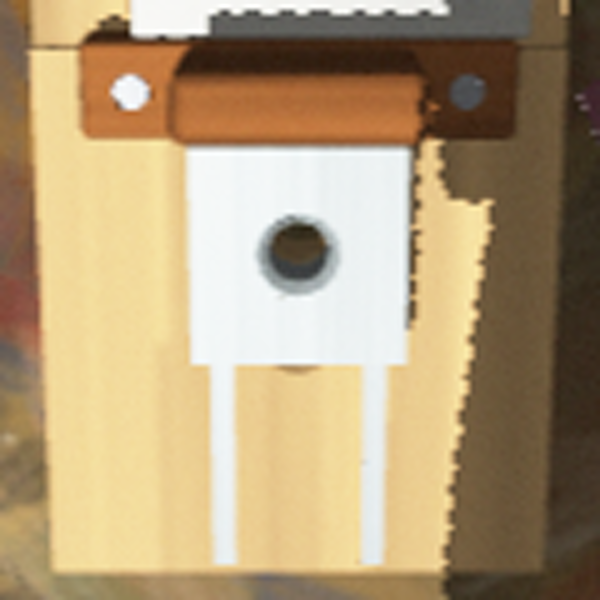

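View pics/w7e.png

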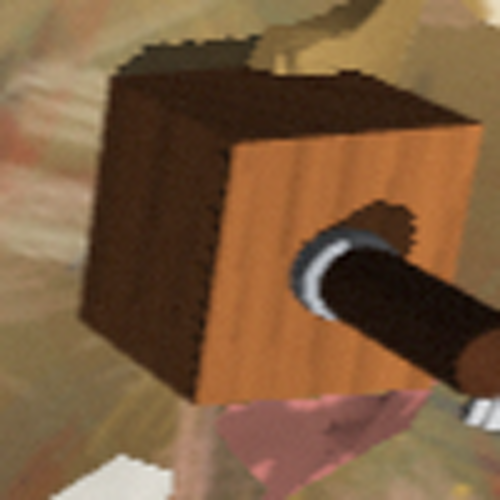

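```bash
python3 - <<'E'
from h import *
f=np.load("pics/w7.npz");I={"K":f["K"],"T":f["T"]}
def q(u,v,z): return ray("wrist",262+(u+.5)/5-.5,180+(v+.5)/5-.5,z,I)
e=q(298,255,.0485);a=q(50,573,.028);b=q(545,573,.028);th=.2725;ex=np.array([np.cos(th),np.sin(th),0]);ey=np.array([-ex[1],ex[0],0])
o=(a+b)/2+.15*ex;print("eye",e,"jig",(e-o)@ex,(e-o)@ey,"o",o,np.linalg.norm(a-b))
hole=np.array([.590,.1918,0])-.0505*ex;print("hole from first",hole, "from now",o-.0505*ex)
def q2(u,v,z): return ray("wrist",540+(u+.5)/5-.5,245+(v+.5)/5-.5,z,I)
print("collar",q2(343,272,.056),"top",q2(490,365,.101))
E
```

```text
eye [0.5423 0.1786 0.0485] jig -0.049346879092251286 -5.393108249859866e-05 o [0.5898 0.1919 0.028 ] 0.14215341654985353
hole from first [0.5414 0.1782 0.    ] from now [0.5412 0.1783 0.028 ]
collar [ 0.5565 -0.2203  0.056 ] top [ 0.5545 -0.2213  0.101 ]
```

Call:
drive_tool --commands "-1 0 0.7 0.25 0;-1 0 1.5 0.55 0;-1 0 2.4 0.87 0;-1 0 3.3 1.2 0;-1 0 4.2 1.5 0;-1 0 5.1 1.85 0;-1 0 6 2.15 0;-1 0 6.9 2.5 0"

```text
t: 10.77
tool_pos: [0.5637, -0.103, 0.2956]
tool_rot: [2.072, 0.288, -2.079]
contact_force: [0.4, 0.7, -0.8]
opening: 0.0853
```

Call:
drive_tool --commands "-1 0 0.9 0.32 0;-1 0 1.7 0.6 0;-1 0 2.4 0.87 0;-1 0 2.8 1 0;-1 0 2.9 1.03 0;-1 0 2.9 1.03 0;-1 0 2.9 1.03 0"

```text
t: 11.35
tool_pos: [0.5563, -0.2235, 0.2969]
tool_rot: [2.074, 0.288, -2.077]
contact_force: [0.0, 0.5, -0.5]
opening: 0.0853
```

```bash
python3 - <<'E'
from h import *
o=ctrl.get_obs();print(o['t'],o['tool_pos'],o['tool_rot'],o['contact_force'])
i=ctrl.camera_info("wrist")
p,d=ctrl.get_image("wrist");cv2.imwrite("pics/w8.png",p);np.savez("pics/w8.npz",d=d,T=i["T"],K=i["K"])
E
```

```text
11.35 [ 0.5563 -0.2235  0.2969] [ 2.0739  0.2884 -2.0774] [ 0.002   0.5357 -0.5398]
```

View pics/w8.png

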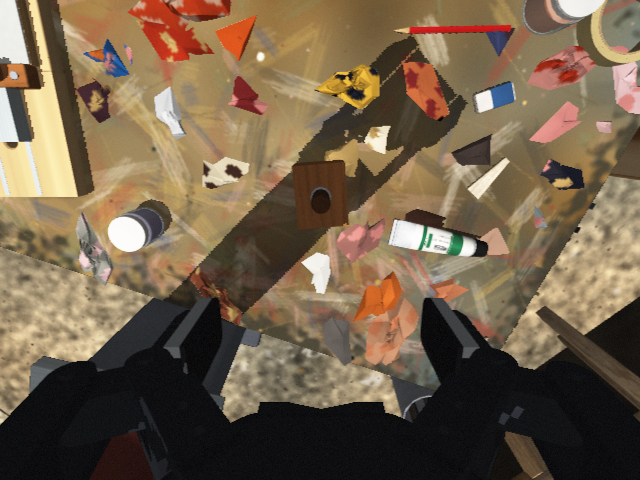

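The view is centred on the holder at (320,195), with the pin top near (320,203). I'll zoom in.

```bash
python3 - <<'E'
import cv2
p=cv2.imread("pics/w8.png")
c=cv2.resize(p[150:240,280:370],None,fx=6,fy=6,interpolation=cv2.INTER_CUBIC)
cv2.imwrite("pics/w8c.png",cv2.convertScaleAbs(c,alpha=2,beta=20))
E
```

```text
(no output)
```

View pics/w8c.png

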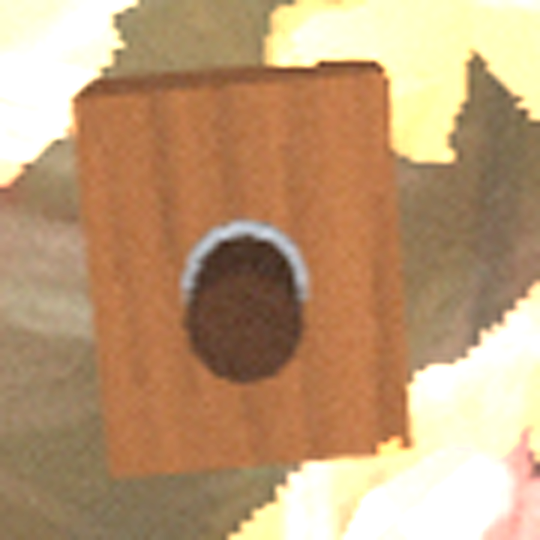

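```bash
python3 - <<'E'
from h import *
f=np.load("pics/w8.npz");I={"K":f["K"],"T":f["T"]}
def q(u,v,z): return ray("wrist",280+(u+.5)/6-.5,150+(v+.5)/6-.5,z,I)
t=q(244.5,326,.101);c=q(244.5,281.5,.056);print(t,c)
from scipy.spatial.transform import Rotation as R
o=ctrl.get_obs();M=R.from_rotvec(o['tool_rot']).as_matrix();print(M)
for P in(t,c): print((M.T@(P-o['tool_pos']))/.04)
E
```

```text
[ 0.5563 -0.2223  0.101 ] [ 0.5566 -0.2221  0.056 ]
[[-0.0013  0.2715 -0.9624]
 [ 0.0013 -0.9624 -0.2715]
 [-1.     -0.0016  0.0009]]
[ 4.9103 -0.0126 -0.0034]
[ 6.0353 -0.0151 -0.0132]
```

The pin is within 1 mm of the tool axis, so I can go straight down.

Call:
drive_tool --commands "-1 0.7 0 0 0;-1 1.5 0 0 0;-1 2.3 0 0 0;-1 3.1 0 0 0;-1 3.9 0 0 0;-1 4.4 0 0 0;-1 4.6 0 0 0;-1 4.6 0 0 0"

```text
t: 12.07
tool_pos: [0.5552, -0.2222, 0.1116]
tool_rot: [2.071, 0.291, -2.08]
contact_force: [0.1, -0.1, 0.5]
opening: 0.0851
```

Call:
drive_tool --commands "-1 0 -0.01 0 0;-1 0.4 -0.01 0 0;-1 0.8 -0.01 0 0;-1 1.2 -0.01 0 0;-1 1.6 -0.01 0 0;-1 1.9 -0.01 0 0;-1 2.05 -0.01 0 0;-1 2.05 -0.01 0 0"

```text
t: 12.73
tool_pos: [0.5565, -0.2238, 0.0322]
tool_rot: [2.074, 0.286, -2.075]
contact_force: [-0.6, -0.4, 0.5]
opening: 0.0855
```

Call:
drive_tool --commands "-0.5 0 0 0 0;0 0 0 0 0;0.3 0 0 0 0;0.6 0 0 0 0;0.8 0 0 0 0;0.8 0 0 0 0;0.8 0 0 0 0;0.8 0 0 0 0" --newtons 50

```text
t: 13.4
tool_pos: [0.557, -0.2243, 0.0332]
tool_rot: [2.076, 0.285, -2.074]
contact_force: [0.0, 1.2, 3.6]
opening: 0.0205
```

```bash
python3 - <<'E'
from h import *
o=ctrl.get_obs();print(o['t'],o['tool_pos'],o['tool_rot'],o['contact_force'],o['opening'])
p,d=ctrl.get_image("wrist");cv2.imwrite("pics/w9.png",p)
E
```

```text
13.4 [ 0.557  -0.2243  0.0332] [ 2.0756  0.2851 -2.0737] [0.046  1.232  3.6445] 0.020473996808360657
```

View pics/w9.png

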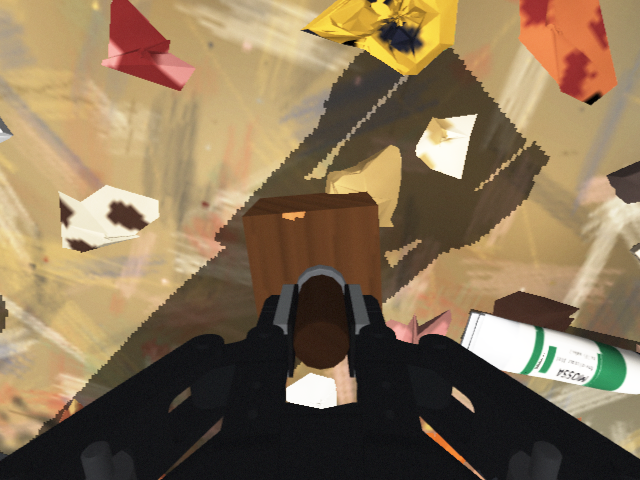

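The pin is held (opening 20.5 mm). I'll lift it slowly.

Call:
drive_tool --commands "0.8 -0.2 0 0 0;0.8 -0.5 0 0 0;0.8 -0.9 0 0 0;0.8 -1.3 0 0 0;0.8 -1.8 0 0 0;0.8 -2.4 0 0 0;0.8 -3 0 0 0;0.8 -3.4 0 0 0" --newtons 60

```text
t: 14.12
tool_pos: [0.5572, -0.2244, 0.1719]
tool_rot: [2.077, 0.284, -2.071]
contact_force: [0.2, -0.6, -0.5]
opening: 0.0206
```

Call:
drive_tool --commands "0.8 -0.1 0 0 0;0.8 -0.1 0 0 0;0.8 -0.1 0 0 0"

```text
t: 14.37
tool_pos: [0.556, -0.2238, 0.1717]
tool_rot: [2.074, 0.287, -2.076]
contact_force: [0.1, 0.4, -1.5]
opening: 0.0204
```

```bash
python3 - <<'E'
from h import *
o=ctrl.get_obs();print(o['t'],o['q'],o['tool_pos'],o['tool_rot'],o['contact_force'],o['opening'])
i=ctrl.camera_info("wrist")
p,d=ctrl.get_image("wrist");cv2.imwrite("pics/w10.png",p);np.savez("pics/w10.npz",d=d,T=i["T"],K=i["K"])
p,d=ctrl.get_image("side");cv2.imwrite("pics/s10.png",p[140:380,240:480]);cv2.imwrite("pics/s10c.png",cv2.resize(p[220:330,290:400],None,fx=5,fy=5,interpolation=cv2.INTER_CUBIC))
cv2.imwrite("pics/w10c.png",cv2.resize(cv2.imread("pics/w10.png")[250:390,250:390],None,fx=4,fy=4,interpolation=cv2.INTER_CUBIC))
E
```

```text
14.3667 [-0.5068  0.0109  1.7006 -0.      1.4312  0.7903] [ 0.556  -0.2238  0.1717] [ 2.0743  0.2865 -2.0762] [ 0.1112  0.4083 -1.5252] 0.020350795912609108
```

View pics/w10c.png

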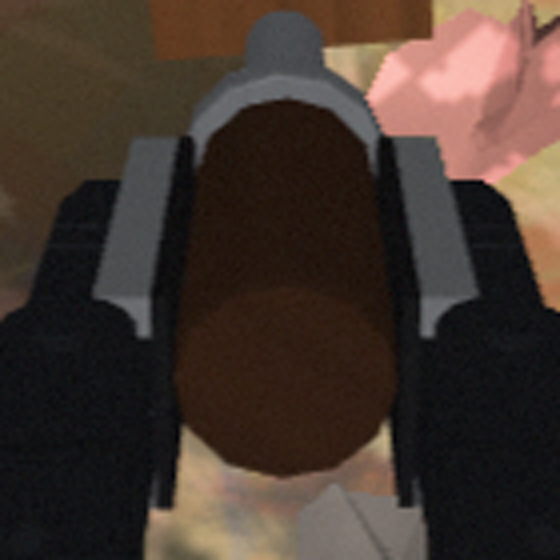

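View pics/s10c.png

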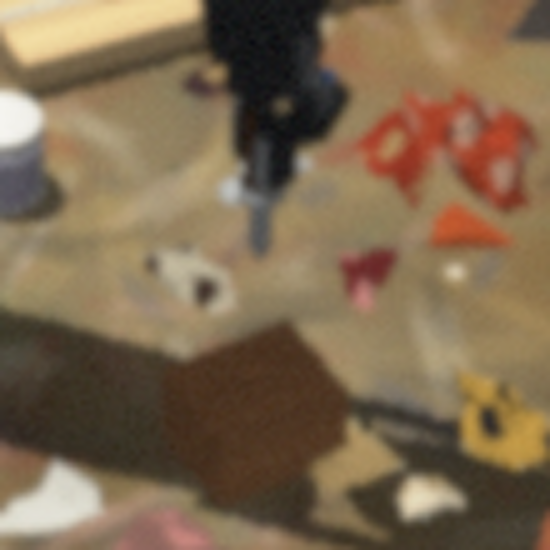

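```bash
python3 - <<'E'
from h import *
from scipy.spatial.transform import Rotation as R
f=np.load("pics/w10.npz");I={"K":f["K"],"T":f["T"]}
def q(u,v,z): return ray("wrist",250+(u+.5)/4-.5,250+(v+.5)/4-.5,z,I)
o=ctrl.get_obs();M=R.from_rotvec(o['tool_rot']).as_matrix()
for nm,u,v,z in[("top",286.5,369,.2395),("collar lo",285,170,.1905),("tip front edge",285,12,.1445)]:
    P=q(u,v,z);print(nm,P,M.T@(P-o['tool_pos']))
print("side tip",ray("side",341.5,270.3,.1445))
# hole target in tool axes
for H in([.5423,.1786,.0045],[.5413,.1783,.0045]):print((M.T@(np.array(H)-o['tool_pos']))/.04)
E
```

```text
top [ 0.5571 -0.2236  0.2395] [-0.0692  0.0004 -0.0014]
collar lo [ 0.5535 -0.2245  0.1905] [-0.0202  0.0004  0.0022]
tip front edge [ 0.5584 -0.2231  0.1445] [ 0.0258  0.0005 -0.003 ]
side tip [ 0.5557 -0.2263  0.1445]
[ 4.162  -9.7562 -2.4118]
[ 4.1621 -9.7557 -2.3857]
```

The pin hangs upright with its axis on the tool axis to within about 1 mm. Next I'll carry it over the eye.

Call:
drive_tool --commands "0.8 0 -0.5 -0.1 0;0.8 0 -1.2 -0.3 0;0.8 0 -2 -0.5 0;0.8 0 -2.9 -0.7 0;0.8 0 -3.8 -0.9 0;0.8 0 -4.7 -1.15 0;0.8 0 -5.6 -1.4 0;0.8 0 -6.5 -1.6 0"

```text
t: 15.13
tool_pos: [0.5466, 0.0454, 0.1706]
tool_rot: [2.073, 0.286, -2.078]
contact_force: [0.1, -0.0, -0.5]
opening: 0.0205
```

Call:
drive_tool --commands "0.8 0 -0.9 -0.2 0;0.8 0 -1.7 -0.4 0;0.8 0 -2.4 -0.6 0;0.8 0 -2.9 -0.73 0;0.8 0 -3.15 -0.78 0;0.8 0 -3.25 -0.8 0;0.8 0 -3.25 -0.8 0;0.8 0 -3.25 -0.8 0"

```text
t: 15.8
tool_pos: [0.5433, 0.1764, 0.1718]
tool_rot: [2.074, 0.284, -2.076]
contact_force: [0.7, -0.2, -1.4]
opening: 0.0206
```

Call:
drive_tool --commands "0.8 0.3 0 0 0;0.8 0.7 0 0 0;0.8 1.1 0 0 0;0.8 1.4 0 0 0;0.8 1.6 0 0 0;0.8 1.6 0 0 0;0.8 1.6 0 0 0;0.8 1.6 0 0 0"

```text
t: 16.47
tool_pos: [0.5442, 0.1773, 0.1093]
tool_rot: [2.077, 0.286, -2.073]
contact_force: [0.5, 0.1, -0.8]
opening: 0.0206
```

```bash
python3 - <<'E'
from h import *
o=ctrl.get_obs();print(o['t'],o['q'],o['tool_pos'],o['tool_rot'],o['contact_force'],o['opening'])
i=ctrl.camera_info("wrist")
p,d=ctrl.get_image("wrist");cv2.imwrite("pics/w11.png",p);np.savez("pics/w11.npz",d=d,T=i["T"],K=i["K"])
cv2.imwrite("pics/w11c.png",cv2.resize(p[230:370,250:390],None,fx=4,fy=4,interpolation=cv2.INTER_CUBIC))
for n in("side","scene"):
    p,d=ctrl.get_image(n)
    a=p[150:240,260:380] if n=="side" else p[230:320,220:340]
    cv2.imwrite(f"pics/{n}11c.png",cv2.resize(a,None,fx=6,fy=6,interpolation=cv2.INTER_CUBIC))
E
```

```text
16.4667 [ 0.185  -0.0015  1.8206 -0.      1.3209  1.4823] [0.5442 0.1773 0.1093] [ 2.0768  0.2857 -2.0734] [ 0.4708  0.1306 -0.7912] 0.02056202843406571
```

View pics/w11c.png

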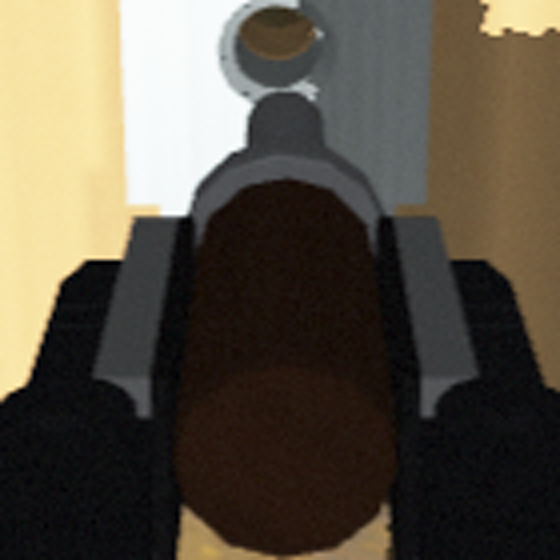

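View pics/side11c.png

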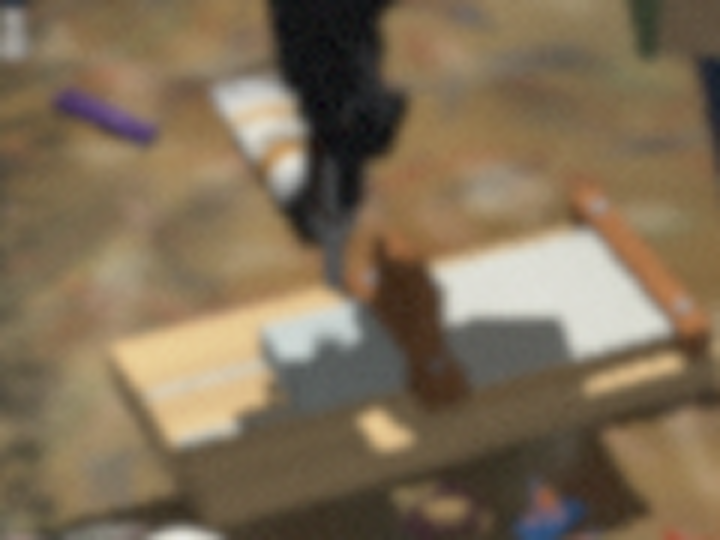

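View pics/scene11c.png

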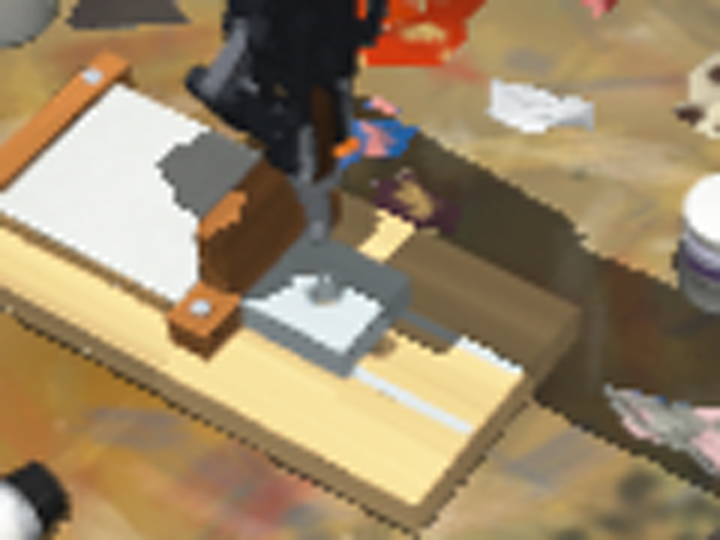

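```bash
python3 - <<'E'
from h import *
from scipy.spatial.transform import Rotation as R
f=np.load("pics/w11.npz");I={"K":f["K"],"T":f["T"]}
cv2.imwrite("pics/w11e.png",cv2.resize(cv2.imread("pics/w11.png")[200:290,270:370],None,fx=6,fy=6,interpolation=cv2.INTER_CUBIC))
def q(u,v,z): return ray("wrist",250+(u+.5)/4-.5,230+(v+.5)/4-.5,z,I)
o=ctrl.get_obs();M=R.from_rotvec(o['tool_rot']).as_matrix()
for nm,u,v,z in[("eye",277,48,.0485),("eyeL",219,48,.0485),("eyeR",335,48,.0485),("eye lower",277,103,.0485),("tip front",285,92,.0821),("top",286.5,446,.1771)]:
    P=q(u,v,z);print(nm,P,1000*(M.T@(P-o['tool_pos'])))
E
```

```text
eye [0.5431 0.1786 0.0485] [61.1628 -1.3346  0.9718]
eyeL [0.5403 0.1888 0.0485] [ 61.1606 -11.9217   0.9595]
eyeR [0.546  0.1684 0.0485] [61.165   9.2528  0.9841]
eye lower [0.5329 0.1757 0.0485] [61.14   -1.3648 11.6204]
tip front [0.5466 0.178  0.0821] [27.57    0.1343 -2.3073]
top [0.5454 0.1776 0.1771] [-67.4326   0.2848  -1.1593]
```

View pics/w11e.png

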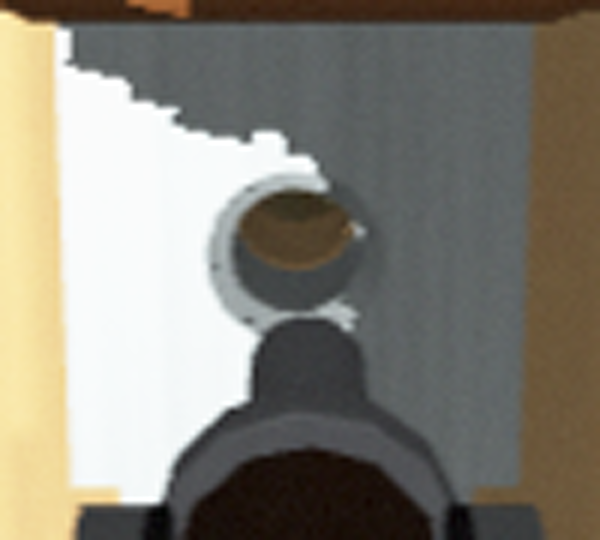

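The eye is about 1.5 mm to the -y side of the pin and about 0.8 mm to its +z side, in tool axes. I'll correct and descend into the eye.

Call:
drive_tool --commands "0.8 0 -0.04 0.02 0;0.8 0.1 -0.04 0.02 0;0.8 0.3 -0.04 0.02 0;0.8 0.5 -0.04 0.02 0;0.8 0.7 -0.04 0.02 0;0.8 0.8 -0.04 0.02 0;0.8 0.8 -0.04 0.02 0;0.8 0.8 -0.04 0.02 0"

```text
t: 17.28
tool_pos: [0.5419, 0.1786, 0.0757]
tool_rot: [2.074, 0.286, -2.076]
contact_force: [-0.3, -0.5, -1.6]
opening: 0.0204
```

```bash
python3 - <<'E'
from h import *
o=ctrl.get_obs();print(o['t'],o['tool_pos'],o['tool_rot'],o['contact_force'],o['opening'])
p,d=ctrl.get_image("wrist")
cv2.imwrite("pics/w12c.png",cv2.resize(p[230:370,250:390],None,fx=4,fy=4,interpolation=cv2.INTER_CUBIC))
E
```

```text
17.2833 [0.5419 0.1786 0.0757] [ 2.0736  0.2857 -2.0763] [-0.2645 -0.5056 -1.5501] 0.020419693707815153
```

View pics/w12c.png

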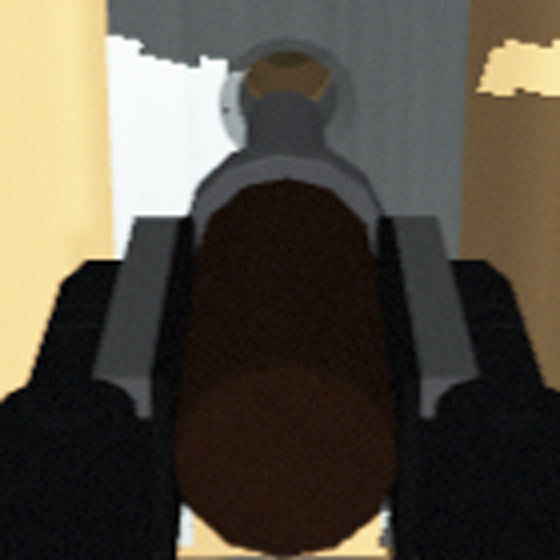

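Call:
drive_tool --commands "0.8 0 0.01 -0.025 0;0.8 0.1 0.01 -0.025 0;0.8 0.2 0.01 -0.025 0;0.8 0.3 0.01 -0.025 0;0.8 0.4 0.01 -0.025 0;0.8 0.5 0.01 -0.025 0;0.8 0.5 0.01 -0.025 0"

```text
t: 17.92
tool_pos: [0.5424, 0.1784, 0.055]
tool_rot: [2.073, 0.286, -2.077]
contact_force: [-0.2, -0.5, -1.1]
opening: 0.0208
```

Call:
drive_tool --commands "0.8 0.1 0 0 0;0.8 0.2 0 0 0;0.8 0.3 0 0 0;0.8 0.35 0 0 0;0.8 0.35 0 0 0"

```text
t: 18.33
tool_pos: [0.5428, 0.1785, 0.0415]
tool_rot: [2.073, 0.286, -2.076]
contact_force: [-0.5, -0.5, -1.5]
opening: 0.0207
```

The tip is at about 14 mm, already inside the board hole, and no force shows. I'll lower it the last 10 mm.

Call:
drive_tool --commands "0.8 0.06 0 0 0;0.8 0.12 0 0 0;0.8 0.18 0 0 0;0.8 0.23 0 0 0;0.8 0.25 0 0 0;0.8 0.25 0 0 0;0.8 0.25 0 0 0"

```text
t: 18.92
tool_pos: [0.5434, 0.1786, 0.0324]
tool_rot: [2.075, 0.286, -2.075]
contact_force: [0.3, -0.9, -1.2]
opening: 0.0205
```

Call:
drive_tool --commands "0.8 0.02 0 0 0;0.8 0.03 0 0 0;0.8 0.03 0 0 0"

```text
t: 19.17
tool_pos: [0.5436, 0.1787, 0.0317]
tool_rot: [2.075, 0.286, -2.074]
contact_force: [-0.9, 0.2, 2.0]
opening: 0.0205
```

Call:
drive_tool --commands "0.4 0 0 0 0;0 0 0 0 0;-0.5 0 0 0 0;-1 0 0 0 0;-1 0 0 0 0;-1 0 0 0 0;-1 0 0 0 0"

```text
t: 19.75
tool_pos: [0.5434, 0.1785, 0.0312]
tool_rot: [2.075, 0.286, -2.075]
contact_force: [0.9, -0.3, -0.2]
opening: 0.0853
```

```bash
python3 - <<'E'
from h import *
o=ctrl.get_obs();print(o['t'],o['tool_pos'],o['contact_force'],o['opening'])
p,d=ctrl.get_image("wrist")
cv2.imwrite("pics/w13.png",p)
E
```

```text
19.75 [0.5434 0.1785 0.0312] [ 0.935  -0.2756 -0.2071] 0.08528782245856227
```

View pics/w13.png

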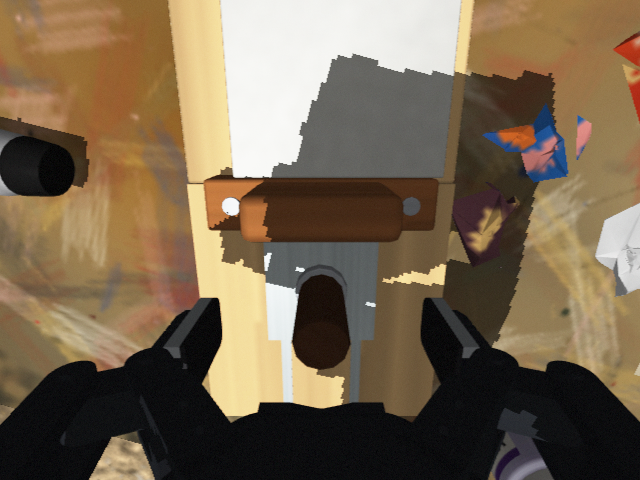

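The pin is released, standing in the eye at (322,330) with its collar on the carriage. I'll rise straight up and do the final check.

Call:
drive_tool --commands "-1 -0.4 0 0 0;-1 -0.9 0 0 0;-1 -1.6 0 0 0;-1 -2.5 0 0 0;-1 -3.4 0 0 0;-1 -4.3 0 0 0;-1 -5.2 0 0 0;-1 -6 0 0 0"

```text
t: 20.47
tool_pos: [0.5435, 0.1786, 0.274]
tool_rot: [2.077, 0.286, -2.073]
contact_force: [-0.6, 0.3, -0.4]
opening: 0.0856
```

Call:
drive_tool --commands "-1 -0.3 0 0 0;-1 -0.3 0 0 0;-1 -0.3 0 0 0;-1 -0.3 0 0 0;-1 -0.3 0 0 0"

```text
t: 20.88
tool_pos: [0.5421, 0.1783, 0.2798]
tool_rot: [2.069, 0.286, -2.08]
contact_force: [-1.2, -0.4, -0.4]
opening: 0.0856
```

```bash
python3 - <<'E'
from h import *
o=ctrl.get_obs();print(o['t'],o['tool_pos'],o['contact_force'],o['opening'])
i=ctrl.camera_info("wrist")
p,d=ctrl.get_image("wrist");K,T=i["K"],i["T"]
vs,us=np.mgrid[0:480,0:640]
P=np.stack([(us-K[0,2])/K[0,0]*d,(vs-K[1,2])/K[1,1]*d,d],-1)@T[:3,:3].T+T[:3,3]
m=(d>0)&(np.hypot(P[...,0]-.542,P[...,1]-.1785)<.016)
z=P[m][:,2];top=P[m&(P[...,2]>.095)];print("pin top z",np.percentile(z,[98,100]),"top xy",top.mean(0),len(top))
np.savez("pics/w14.npz",d=d,T=T,K=K);cv2.imwrite("pics/w14.png",p);cv2.imwrite("pics/w14c.png",cv2.resize(p[50:300,255:390],None,fx=4,fy=2.4,interpolation=cv2.INTER_CUBIC))
p,d=ctrl.get_image("scene");cv2.imwrite("pics/scene14c.png",cv2.resize(p[190:370,160:430],None,fx=2.9,fy=2.9,interpolation=cv2.INTER_CUBIC))
p,d=ctrl.get_image("side");cv2.imwrite("pics/side14c.png",cv2.resize(p[150:240,260:380],None,fx=6,fy=6,interpolation=cv2.INTER_CUBIC))
E
```

```text
20.8833 [0.5421 0.1783 0.2798] [-1.1638 -0.4468 -0.4476] 0.08559426193100964
pin top z [0.4073 0.4087] top xy [0.5525 0.1814 0.3864] 7884
```

View pics/w14c.png

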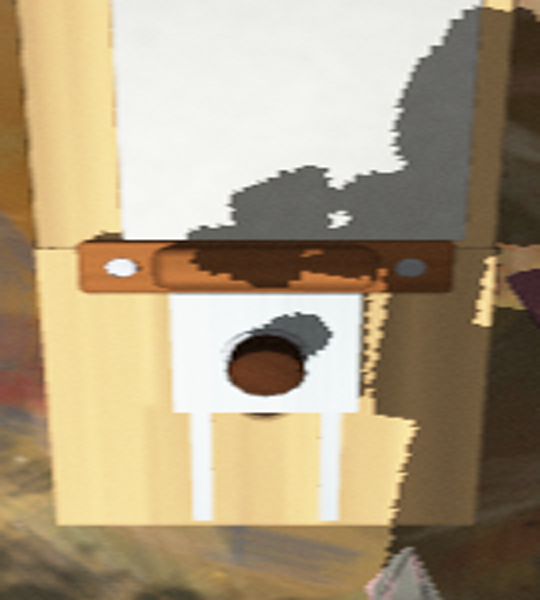

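View pics/scene14c.png

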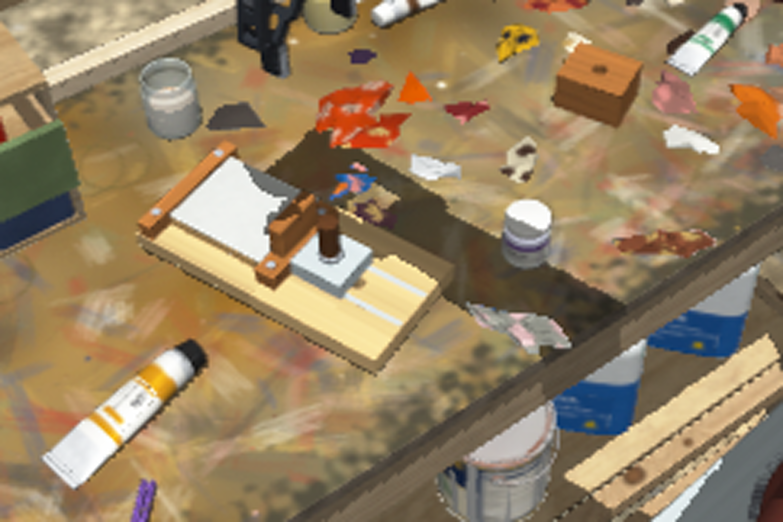

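View pics/side14c.png

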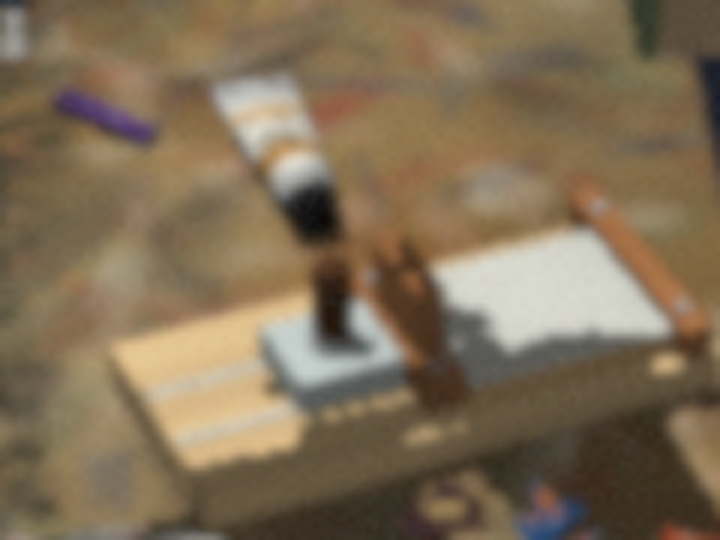

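The pin stands upright with its collar on the carriage. The panel is square between the fence and the stop, and the jar and tubes are where they were. I'll do one numeric check of height and panel position from the saved depth.

```bash
python3 - <<'E'
from h import *
f=np.load("pics/w14.npz");d,T,K=f["d"],f["T"],f["K"];p=cv2.imread("pics/w14.png")
vs,us=np.mgrid[0:480,0:640]
P=np.stack([(us-K[0,2])/K[0,0]*d,(vs-K[1,2])/K[1,1]*d,d],-1)@T[:3,:3].T+T[:3,3]
m=(d>0)&(np.hypot(P[...,0]-.542,P[...,1]-.1785)<.016)&(P[...,2]<.15)
t=P[m&(P[...,2]>.093)];print("top",t.mean(0),np.percentile(t[:,2],[50,95]))
th=.2725;q=P-[.590,.1918,0];jx=q[...,0]*np.cos(th)+q[...,1]*np.sin(th);jy=-q[...,0]*np.sin(th)+q[...,1]*np.cos(th)
tx=jx[m&(P[...,2]>.093)];ty=jy[m&(P[...,2]>.093)];print("top jig",tx.mean(),ty.mean())
w=(d>0)&(P[...,2]>.038)&(P[...,2]<.05)&(abs(jy)<.055)&(jx>-.02)&(jx<.15)&((p.max(-1).astype(int)-p.min(-1))<30)
for y0 in(-.04,-.02,0,.02,.04):
    s=w&(abs(jy-y0)<.006);print(y0,jx[s].min(),jx[s].max(),np.median(P[s][:,2]))
fr=(d>0)&(P[...,2]>.06)&(P[...,2]<.084)&(abs(jy)<.02)&(jx>-.03)&(jx<.03);print("grip front",np.percentile(jx[fr],[50,95]) if fr.any() else None)
E
```

```text
top [0.5441 0.1794 0.1003] [0.1006 0.1019]
top jig -0.04757442430032424 0.0004209225787968278
-0.04 -0.010988421938707811 0.12625733185460006 0.04550372692494331
-0.02 -0.01937078677377784 0.12627218743978424 0.0455386068642159
0 -0.019194853997271694 0.12636381022761994 0.04551141461027178
0.02 -0.019160153188344922 0.12625975358234717 0.04550590323805748
0.04 -0.008689436697801893 0.12609481098225173 0.04555125129489784
grip front [0.0049 0.005 ]
```

```bash
python3 -c "
from station import ctrl
print(ctrl.finish_job())"
```

```text
the job is handed in; nothing more can be done
None
```

The panel is fixed in the jig and the job is handed in, at about 21 s of the 67 s allowed. The finish call reports no verdict, so the result rests on my own checks.

**What I did:**
- **Fence:** I gripped the fence's upright grip across its 60 mm width and slid it about 40 mm forward. The panel met the back stop and held it, at about 12 N.
- **Pin:** I lifted the pin from its holder, lined it up over the eye with the wrist camera and lowered it until a light contact showed it was home. I then released it and rose clear.

**Last checks, all from camera depth except the last two:**

| Check | Measured | Expected |
|---|---|---|
| Panel's far edge, evenly across its width (jig x) | 0.126 m | 0.125 m |
| Fence front (jig x) | +0.005 m | +0.005 m with the fence at its stop |
| Pin top height | about 100 mm | 99.5 mm fully home |
| Pin top (jig x) | -0.048 m | -0.0505 m |
| Pin top (jig y) | 0.000 m | 0.000 m |
| Pin upright, collar on carriage (by eye) | yes | yes |
| Jar and both tubes (scene view, by eye) | unmoved | unmoved |

The pin top's 2–3 mm difference in x is partly play in the hole, partly camera and depth error.

**What disagreed with the description:**
- **Grip height:** the fence grip's top is at about 90 mm, not 110 mm.
- **Fingertips:** the real fingertips sit about 35 mm above the reported TCP.

Because of these my first fence grasp closed in empty air above the grip, touching nothing. I re-measured with all three cameras and corrected for both.

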